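# Pry open the bottle mixer's cover and hold its spring dial on the third notch

## Task

Take the palette knife by its handle, slip its blade into the slot under the front wall of the bottle mixer's splash cover and lever the cover open until it lies fully back; open it with the knife only, not with the gripper. Lay the knife down on the chest top and let go of it, then turn the spring-return dial clockwise past the first two notches to the third and finish while still holding it there against its spring with the gripper. Leave the bottle in the mixer, the spare bottle, the tin and the mug as they are.

Things in the scene. Friction and masses are not known exactly. Their poses are not given: they have to be found in the camera images.
- mixer: Grey bench mixer for squeeze bottles, fixed, in varying places and yaws. Control half 150 mm (x -85..65) by 100 mm (y -50..50), flat deck 42 mm above the chest top; low half at +y (y 60..170, 22 mm high) with a black rubber cup (58 mm wide, rim 48 mm high) at x 0, y 118. Origin on the chest top under the dial axis; x from the cover's front wall to its hinge, y to the cup, z up.
- deck_front (a point): middle of the deck's front upper edge (mixer x -85 mm, height 42 mm); the blade goes in over this edge, level, in the direction of the mixer's x
- cover (a joint): Splash cover's opening angle, rad: 0 shut, 2.6 fully back on its stop. Clear hood over the dial, 60 g, 116 (x) x 100 (y) x 29 mm deep, top 79 mm above the chest top, grey 3 mm front wall; no catch, free damped hinge (about 0.5 N lifts the front wall). Let go below about 1.5 rad it falls shut, beyond about 1.9 it falls back by itself to 2.6 within 2 s.
- cover_hinge (a point): middle of the hinge axis: at the hood's back upper edge, mixer x +56 mm, 79 mm above the chest top; axis along the mixer's y
- cover_edge (a point): middle of the lower edge of the cover's front wall, 116 mm ahead of the hinge, 29 mm lower; when shut at mixer x -60 mm, 50 mm above the chest top, 8 mm above the deck: this 8 mm slot is where the blade goes in. Moves with the cover.
- dial (a joint): Turn of the dial, rad, growing clockwise seen from above: 0 at rest, notches felt at 0.35, 0.70 and 1.05 (third, marked by three bars), firm stop at 1.12. A spring, about 0.10 N m at rest and 0.16 N m at the third notch, with up to 0.05 N m more or less round the notches, always turns it back to 0 when released.
- dial_grip (a point): On the dial's axis, at half height of its bar, 61 mm above the chest top. Black disc 52 mm wide, top 50 mm above the chest top; on it an upright bar 44 long, 12 thick, 22 mm tall (top 71 mm above the chest top). The point's x runs along the bar (white pointer at -x) and turns with it: at rest mixer yaw + 0.525 rad, at the third notch mixer yaw - 0.525.
- knife: Palette knife, 190 mm long, 60 g, lying flat and loose on the chest top: wooden handle 100 mm long, 18 mm wide, 16 mm thick; flat steel blade 90 mm long, 20 mm wide, 2.4 mm thick at half the handle's thickness. Origin at the underside, where handle meets blade; x points to the tip, z up.
- knife_grip (a point): place to grip the handle: its axis, 25 mm behind the blade, 8 mm above the underside (about the centre of mass), axes as the knife's
- knife_tip (a point): middle of the blade's end, 115 mm ahead of knife_grip, 8 mm above the knife's underside
- mixed_bottle: squeeze bottle, 41 mm wide and 84 mm tall, standing loose in the mixer's cup, its underside (origin) 26 mm above the chest top; to be left standing
- spare_bottle: squeeze bottle, 49 mm wide and 106 mm tall, standing behind on the chest top, origin under it; to be left alone
- tin: flat teal tin box, 70 x 98 x 30 mm, on the chest top, origin under it; to be left alone
- mug: large hand-built mug, 130 x 189 x 128 mm, right on the chest top, origin under it; to be left alone

How it is judged:
By the outcome, as a careful person would: the job done as asked, in the order asked, and still so for the second after the job is handed in, while the arm keeps its last pose, push and grip.
It also fails if it takes over 67 s, if anything falls off the work surface, if the arm or the gripper's body presses on something with over 40 N, if the wrist force passes 120 N, or if a joint passes its speed limit or range.

## Robot

A 6-joint arm with a two-finger parallel gripper is mounted at the origin on a cart in front of the work surface, level with it; the furniture and walls round the work are solid. World frame = base frame: x ahead of the robot, y to its left, z up, the work surface at z = 0. Lengths are in mm, angles in rad, forces in N, time in s.
With the tool pointing down it reaches from about 350 to 875 mm from the base axis. Payload 4.2 kg.
Tool frame: the origin (TCP) lies on the mounting face of the last link; the fingertips stand 173 mm ahead of it and the grasp point (between the pads) lies 155 mm ahead of it (tcp_to_grasp is the distance from the TCP to the grasp point, in mm); z points along the fingers, y is the direction in which the jaws open and shut (so a half turn about z gives the same grasp; the last joint's range is limited). The gripper opens to 85 mm and grips with 20 to 120 N. Pads are 22 mm wide; open, the fingers measure 114 mm over their backs; the gripper's body (76 mm by 85 mm) begins 54 mm behind the grasp point. The pads swing forward as they close: fully open they stand 13 mm farther back than shut.
Start: joints at [-1.005, 0.385, 0.008, 0, -1.194, -0.259], TCP at [188.772, -595.79, 404.712] pointing down, gripper open.
Joint ranges: [-3.14, 3.14], [-1.21, 2.06], [-1.07, 1.41], [-3.16, 2.05], [-2.99, -0.16], [-3.1, 3.1]. Speed limits (rad/s): [2.79, 2.79, 3.14, 3.14, 3.14, 3.14].

## Interface

Orientations are given as a unit quaternion [x, y, z, w].
In Python, from bench import * gives the robot as it stands. The module is installed in compiled form; this text tells all that it offers.
- The arm moves only by the tool apply_moves, never from a script. Its arguments are lists of equal length, an entry for each row: "fingers": the closure, from 0 (fully open) to 1 (shut); "dp": the shift along the world's x, y, z in cm, a list of three; "yaw": the turn about the world's z in degrees. A call has 1 to 10 rows; each row is the pose to reach, as a shift and turn from the pose measured when the call began; what a row does not reach only later rows make up. A row lasts 1/10 s, in which the tool goes at most 50 mm and 8.59 degrees, less where a joint would pass 70% of its speed; a pose out of reach is approached as far as the arm can. A call with a gripper value outside its range is refused whole. The fingers move at their own pace and stop on an object; the grip force is fixed at half the most. Time passes only in rows, so rows that repeat a pose let the fingers close. It gives the time, the measured TCP pose, the force and the opening at its end, in the units of the state.
- read_state(): the state, without advancing time (a new reading comes with each control period).
- get_image(name): name is "scene" or "top" or "wrist"; returns a dict with "color" (420x560x3 uint8, blue, green, red), "mtx" (3x3 intrinsics, pixels), "k1" (the pictures are not rectified: a ray, as slopes to the right and down, at radius r is drawn at 1 + k1 r^2 times it, then the intrinsics apply), "camera_from_world" (4x4, takes a point from world to camera coordinates); the wrist camera has in their place "tool_from_camera" (4x4, takes a point from camera to tool coordinates, whose origin is the TCP and whose axes are the flange's). Camera axes: x right, y down, z forward; pixel columns grow to the right and rows downward; lengths in mm; the calibration is good to about 2 mm. A picture is of the moment at which its call begins: read the wrist's pose just before it. There is no depth.
- job_done(): hands the job in, once; it reports no verdict.
The state is a dict: "clock": time; "joints": joint angles; "joint_vel": joint speeds; "joint_efforts": joint torques, N m; "position": TCP position; "ee_rot": TCP orientation; "contact_force": force on the tool from outside, world axes, zero at the start; "wrist_torque": the same for the moment, N m; "gripper_width": finger opening in mm.
Only numpy, scipy, OpenCV 4.12 (cv2) and the standard library are available. Lean on these libraries where they do the work, as an engineer would, in place of code of your own. Each camera call takes 0.05 s, during which the arm holds its last target. There are 200 camera calls.

## Working session

There is one attempt and no reset: what is moved stays moved. The work goes in short steps, Python scripts to look and compute and a tool call to move; the robot and the scene stay as the last step left them, time stands still between calls to the robot, and variables do not carry over. Pictures are saved under pics/ and viewed, about 8 in all and at most 12, crops included, and the job is handed in when it is done.

Besides the shell and the picture viewer there is one more tool, called as name(argument=value, ...) on one line, values as JSON. apply_moves: Moves the arm, as the interface text tells. Its arguments: {"type":"object","properties":{"fingers":{"type":"array","items":{"type":"number"}},"dp":{"type":"array","items":{"type":"array","items":{"type":"number"}}},"yaw":{"type":"array","items":{"type":"number"}}},"required":["fingers","dp","yaw"]}

```bash
mkdir -p pics
cat > h.py <<'E'
from bench import *
import numpy as np, cv2
from scipy.spatial.transform import Rotation as R
def cam(im, st=None):
    if 'camera_from_world' in im: return np.array(im['camera_from_world'])
    T=np.eye(4);T[:3,:3]=R.from_quat(st['ee_rot']).as_matrix();T[:3,3]=st['position']
    return np.linalg.inv(T@np.array(im['tool_from_camera']))
def ray(im,C,uv):
    k=np.array(im['mtx']);d=np.array([(uv[0]-k[0,2])/k[0,0],(uv[1]-k[1,2])/k[1,1]]);s=d.copy()
    for _ in range(30): s=d/(1+im['k1']*(s@s))
    Ri=C[:3,:3].T
    return -Ri@C[:3,3], Ri@np.array([s[0],s[1],1])
def onz(im,C,uv,z):
    o,d=ray(im,C,uv); return o+d*(z-o[2])/d[2]
def proj(im,C,p):
    q=C[:3,:3]@np.array(p)+C[:3,3];s=q[:2]/q[2];s=s*(1+im['k1']*(s@s));k=np.array(im['mtx'])
    return np.array([k[0,0]*s[0]+k[0,2],k[1,1]*s[1]+k[1,2]])
E
python3 - <<'E'
from h import *
import pickle
s=read_state();print(s)
for n in ("scene","top"):
    im=get_image(n);cv2.imwrite(f"pics/{n}0.png",im['color']);pickle.dump(im,open(f"{n}0.pkl","wb"))
    C=cam(im);print(n,-C[:3,:3].T@C[:3,3],C[:3,:3].round(2).tolist(),im['mtx'],im['k1'])
E
```

```text
{'clock': 0.0, 'joints': array([-1.00537907e+00,  3.85583632e-01,  6.65090961e-03, -4.70963377e-04,
       -1.19398147e+00, -2.58604776e-01]), 'joint_vel': array([-2.51402611e-04,  3.38714142e-05,  4.44448158e-04, -8.32009367e-04,
       -3.99129358e-06,  1.02639713e-03]), 'joint_efforts': array([ 3.98834009e-04, -3.92291701e+01,  1.88391244e+01,  4.18611914e+00,
       -4.72190412e-03, -1.51928919e-05]), 'position': array([ 188.74467941, -595.62135837,  403.61879507]), 'ee_rot': array([-1.52719303e-01,  9.88269015e-01,  1.05796535e-03, -2.23499557e-04]), 'contact_force': array([-0.34947184, -0.7503998 ,  0.71662581]), 'wrist_torque': array([ 0.03472093, -0.00441067, -0.02706873]), 'gripper_width': 85.80533042671115}
scene [-163.84107     871.56429757  721.9668829 ] [[-0.81, -0.58, -0.0], [-0.28, 0.39, -0.88], [0.51, -0.71, -0.48]] [[492.10180541   0.         282.94067336]
 [  0.         492.10180541 210.21291235]
 [  0.           0.           1.        ]] -0.017515705205106175
top [ 413.82360342  -97.58889132 1128.87356615] [[-0.02, -1.0, -0.03], [-0.99, 0.02, -0.12], [0.12, 0.03, -0.99]] [[464.47657284   0.         281.69680313]
 [  0.         464.47657284 208.20766753]
 [  0.           0.           1.        ]] -0.1430237025858483
```

View pics/scene0.png

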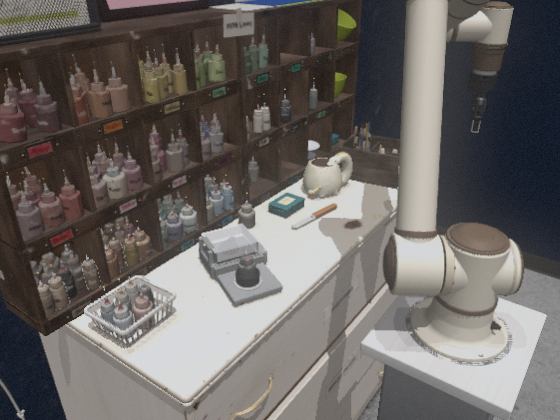

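View pics/top0.png

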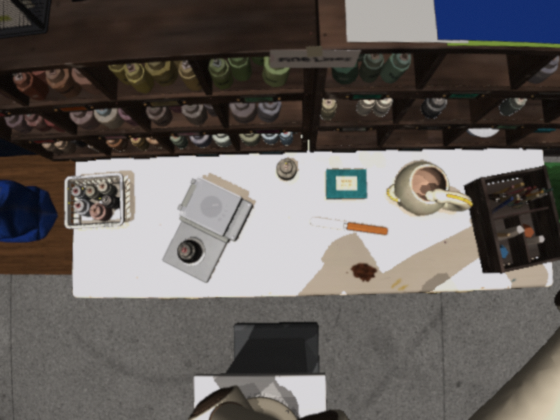

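The scene shows the mixer at about (240,255) and the knife at about (315,215). In the top view the hood is near (215,205), the bottle in the cup near (190,250), the knife handle near (367,229) and its tip near (312,221). I'll get rough positions from these and a first wrist picture.

Run:
```python
from h import *
import pickle
im=pickle.load(open("top0.pkl","rb"));C=cam(im)
hsv=cv2.cvtColor(im['color'],cv2.COLOR_BGR2HSV)
m=cv2.inRange(hsv,(3,150,120),(16,255,255));m[:, :300]=0;m[:200]=0;m[250:]=0;m[:,400:]=0
p=cv2.findNonZero(m)[:,0];r=cv2.minAreaRect(p);print("handle",len(p),r)
b=cv2.boxPoints(r);print([onz(im,C,q,12).round().tolist() for q in b])
for n,uv,z in [("tip",(311,220),8),("hoodtop",(212,205),79),("bottle top",(188,248),105),("low corner",(208,280),22),("left corner",(163,257),22),("frontwall low r",(232,240),45),("fw up r",(252,208),45),("spare",(287,168),100),("edgeL",(75,296),0),("edgeR",(550,290),0),("edgeTop",(300,152),0),("mug",(420,187),100),("tin",(347,184),30)]:
    print(n,onz(im,C,uv,z).round())
s=read_state();w=get_image("wrist");print(w['tool_from_camera'],w['mtx'],w['k1'])
```

```text
handle 223 ((366.97998046875, 228.1399688720703), (38.74945068359375, 5.656854629516602), 8.130102157592773)
[[499.0, -222.0, 12.0], [512.0, -224.0, 12.0], [497.0, -316.0, 12.0], [483.0, -314.0, 12.0]]
tip [ 521. -135.    8.]
hoodtop [554.  94.  79.]
bottle top [456. 144. 105.]
low corner [382. 115.  22.]
left corner [438. 225.  22.]
frontwall low r [475.  53.  45.]
fw up r [549.   5.  45.]
spare [632. -81. 100.]
edgeL [343. 461.   0.]
edgeR [ 331. -730.    0.]
edgeTop [ 693. -112.    0.]
mug [ 581. -380.  100.]
tin [ 604. -223.   30.]
[[ 1.18857228e-03 -9.51585170e-01 -3.07382907e-01  7.90121898e+01]
 [ 9.99999293e-01  1.13886344e-03  3.41092106e-04  1.80663170e-01]
 [ 2.54889655e-05 -3.07383096e-01  9.51585851e-01  3.03368664e+01]
 [ 0.00000000e+00  0.00000000e+00  0.00000000e+00  1.00000000e+00]] [[294.26468327   0.         276.47886913]
 [  0.         294.26468327 206.26963248]
 [  0.           0.           1.        ]] -0.05076486304984826
```

apply_moves(fingers=[0,0,0,0,0,0,0,0,0,0], dp=[[3,-0.5,0],[6,3,0],[9.5,6.5,0],[13,10,0],[16.5,13.5,0],[20,17.5,0],[23,21.5,0],[26,25.5,0],[28.5,29.5,0],[31,33.5,-2]], yaw=[8,16,24,32,40,48,56,63,63,63])

```text
clock: 1.15
position: [499.6, -260.0, 386.8]
ee_rot: [-0.647, 0.762, -0.002, 0.001]
contact_force: [0.9, -1.0, -0.3]
gripper_width: 85.2
```

Run:
```python
from h import *
import pickle
s=read_state();w=get_image("wrist");pickle.dump((s,w),open("w1.pkl","wb"));cv2.imwrite("pics/w1.png",w['color'])
print(s['clock'],s['position'],s['joints'],s['ee_rot'])
```

```text
1.15 [ 499.61186128 -260.04265986  386.76387879] [-0.19196639  0.29289878 -0.17587503  0.00131374 -1.09757625  0.02802695] [-0.64706169  0.76243418 -0.00210102  0.00093309]
```

View pics/w1.png

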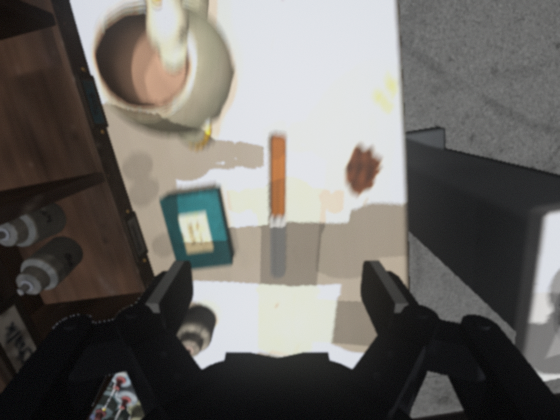

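The wrist view shows the knife's handle from (278,133) to about (276,217), with the blade below it to a tip near (278,276). I'll measure it by mask.

Run:
```python
from h import *
import pickle
s,w=pickle.load(open("w1.pkl","rb"));C=cam(w,s)
hsv=cv2.cvtColor(w['color'],cv2.COLOR_BGR2HSV)
m=cv2.inRange(hsv,(5,130,80),(20,255,255));k=np.zeros_like(m);k[125:230,262:295]=255;m&=k
p=cv2.findNonZero(m)[:,0].astype(float)
g=np.array([onz(w,C,q,14)[:2] for q in p])
c=g.mean(0);u=np.linalg.svd(g-c)[2][0];u*=np.sign(u[1]);t=(g-c)@u;n=(g-c)@[-u[1],u[0]]
print(len(p),c,np.degrees(np.arctan2(u[1],u[0])),t.min(),t.max(),n.min(),n.max())
tip=onz(w,C,(278,277),9);print("tip",tip);print("blade start",c+u*t.max(),"grip",c+u*(t.max()-25))
x=R.from_quat(s['ee_rot']).as_matrix()[:,0];print("toolx",np.degrees(np.arctan2(x[1],x[0])))
d=tip[:2]-c;print(np.degrees(np.arctan2(d[1],d[0])),np.linalg.norm(d))
```

```text
885 [ 498.64716292 -265.89525755] 80.65898324400389 -44.477684677643 46.05684985155329 -6.718473896358727 6.802752352471055
tip [ 520.34556297 -128.41527312    9.        ]
blade start [ 506.12266161 -220.44913189] grip [ 502.06490542 -245.11762626]
toolx -99.35904518364373
81.03101913874121 139.18177568854063
```

apply_moves(fingers=[0.3,0.3,0.4,0.4,0.4,0.4,0.4], dp=[[0.2,1.75,-5],[0.2,1.75,-10],[0.2,1.75,-15],[0.2,1.75,-18],[0.2,1.75,-20],[0.2,1.75,-20.7],[0.2,1.75,-20.7]], yaw=[0,0,0,0,0,0,0])

```text
clock: 1.9
position: [503.1, -238.1, 173.6]
ee_rot: [-0.648, 0.761, 0.003, -0.001]
contact_force: [-0.5, -0.2, 0.3]
gripper_width: 51.6
```

apply_moves(fingers=[0.4,0.4,1,1,1,1,1,1], dp=[[-0.1,-0.4,0.25],[-0.1,-0.4,0.25],[-0.1,-0.4,0.25],[-0.1,-0.4,0.25],[-0.1,-0.4,0.25],[-0.1,-0.4,0.25],[-0.1,-0.4,0.25],[-0.1,-0.4,0.25]], yaw=[0,0,0,0,0,0,0,0])

```text
clock: 2.7
position: [502.4, -242.1, 177.2]
ee_rot: [-0.649, 0.761, 0.002, -0.0]
contact_force: [-0.7, 0.3, 6.4]
gripper_width: 16.5
```

apply_moves(fingers=[1,1,1,1,1,1,1,1,1,1], dp=[[0,0,2],[0,0,5],[0,0,9],[-1,3,12],[-2,7,15],[-3,11,18],[-4,15,20],[-5,20,22],[-6,25,24],[-7,30,25]], yaw=[0,0,0,0,-3,-6,-9,-12,-15,-18])

```text
clock: 3.7
position: [433.7, 48.5, 426.1]
ee_rot: [-0.52, 0.854, 0.002, 0.001]
contact_force: [1.6, -0.3, -1.2]
gripper_width: 16.0
```

apply_moves(fingers=[1,1,1,1,1,1,1], dp=[[-1,5,0],[-2,10,0],[-3,14,0],[-3,15,0],[-3,15,0],[-3,15,0],[-3,15,0]], yaw=[0,0,0,0,0,0,0])

```text
clock: 4.4
position: [403.9, 197.2, 425.9]
ee_rot: [-0.52, 0.854, 0.002, 0.001]
contact_force: [-0.5, -0.0, -1.3]
gripper_width: 16.2
```

Run:
```python
from h import *
import pickle
s=read_state();w=get_image("wrist");pickle.dump((s,w),open("w2.pkl","wb"));cv2.imwrite("pics/w2.png",w['color'])
print(s['clock'],s['position'],s['joints'],s['ee_rot'],s['gripper_width'],s['contact_force'],s['joint_vel'])
```

```text
4.4 [403.86041816 197.23671382 425.92984106] [ 0.81687154  0.06321956 -0.36105811 -0.00345762 -1.14355592 -1.29330269] [-0.51967213  0.85436304  0.00191224  0.00100833] 16.175199946493244 [-0.45700708 -0.02418987 -1.34060298] [-6.01929945e-03 -2.60326174e-03  1.66084251e-03  1.47924841e-03
  6.44370668e-05 -1.01401613e-03]
```

View pics/w2.png

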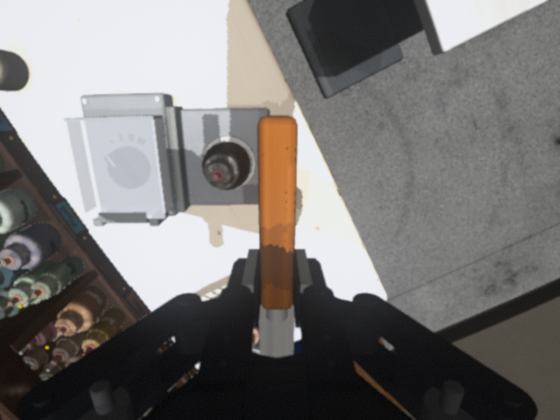

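The wrist view shows the mixer nearly square to the image. The deck's front edge is at row ~95 (columns 82-172), the hood reaches from row ~116 to row ~222, and the low half spans (175..268, 108..205). A zoomed crop should give the corners more precisely.

Run:
```python
import cv2
i=cv2.imread("pics/w2.png")[84:234,60:275];cv2.imwrite("pics/w2c.png",cv2.resize(i,None,fx=3.7,fy=3.7,interpolation=cv2.INTER_CUBIC))
```

```text
(no output)
```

View pics/w2c.png

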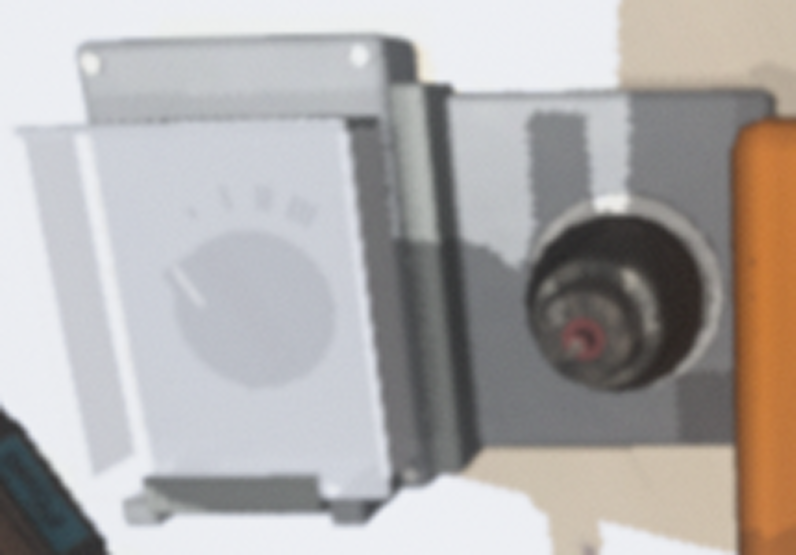

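Run:
```python
from h import *
import pickle
from scipy.optimize import least_squares
s,w=pickle.load(open("w2.pkl","rb"));C=cam(w,s)
P=[("deckFL",(78,42),42,(-85,-50)),("deckFR",(414,36),42,(-85,50)),("hoodFL",(17,129),79,(-60,-50)),("hoodFR",(348,120),79,(-60,50)),("hoodBR",(388,497),79,(56,50)),("hoodBL",(95,473),79,(56,-50)),("cup",(625,293),48,(0,118)),("dial",(255,308),50,(0,0))]
W=np.array([onz(w,C,(a[1][0]/3.7+60-.36,a[1][1]/3.7+84-.36),a[2])[:2] for a in P]);M=np.array([a[3] for a in P],float)
def f(q):
    c,n=np.cos(q[2]),np.sin(q[2]);return ((np.c_[M[:,0]*c-M[:,1]*n,M[:,0]*n+M[:,1]*c]+q[:2]-W)).ravel()
r=least_squares(f,[555,95,1.1],loss='soft_l1',f_scale=2);q=r.x
print(q,np.degrees(q[2]))
c,n=np.cos(q[2]),np.sin(q[2]);L=(W-q[:2])@np.array([[c,-n],[n,c]])
for a,l in zip(P,L):print(a[0],a[3],l.round(1))
# blade/knife in hand: line of handle
u=np.array([c,n]);g=q[:2]-150*u; print("grip at mixer x-150:",g, "at -215",q[:2]-215*u)
x=R.from_quat(s['ee_rot']).as_matrix();print("toolx",np.degrees(np.arctan2(x[1,0],x[0,0])),x[:,2])
```

```text
[551.89409458 103.07469987   1.09405264] 62.68459870007973
deckFL (-85, -50) [-82.8 -50.1]
deckFR (-85, 50) [-82.4  56.8]
hoodFL (-60, -50) [-57.6 -49.2]
hoodFR (-60, 50) [-58.3  48.2]
hoodBR (56, 50) [54.6 46.7]
hoodBL (56, -50) [ 46.7 -46.2]
cup (0, 118) [ -3.6 119.1]
dial (0, 0) [ 0.2 -1.2]
grip at mixer x-150: [483.06083439 -30.19938723] at -215 [453.23308831 -87.95149164]
toolx -117.37955078069768 [-2.64514045e-04  4.31549692e-03 -9.99990653e-01]
```

apply_moves(fingers=[1,1,1,1,1,1,1,1,1,1], dp=[[0.5,-4,0],[1,-8.5,0],[2,-13,0],[2.5,-17.5,0],[3,-22,-1],[4,-26,-4],[4.2,-29,-8],[4.2,-29.8,-12],[4.2,-29.8,-16],[4.2,-29.8,-18.5]], yaw=[0,0,0,0,0,0,0,0,0,0])

```text
clock: 5.45
position: [444.4, -102.7, 238.5]
ee_rot: [-0.518, 0.856, 0.003, -0.001]
contact_force: [-0.1, 0.8, -1.2]
gripper_width: 16.3
```

apply_moves(fingers=[1,1,1,1,1], dp=[[0,0,-1.5],[0,0,-2.3],[0,0,-2.3],[0,0,-2.3],[0,0,-2.3]], yaw=[0,0,0,0,0])

```text
clock: 5.95
position: [444.9, -102.8, 216.7]
ee_rot: [-0.518, 0.856, 0.002, 0.001]
contact_force: [-0.4, 1.0, -0.8]
gripper_width: 16.1
```

Run:
```python
from h import *
import pickle
s=read_state();w=get_image("wrist");sc=get_image("scene");tp=get_image("top");pickle.dump((s,w,sc,tp),open("w3.pkl","wb"))
print(s['clock'],s['position'],s['joints'],s['ee_rot'],s['gripper_width'],s['contact_force'])
a=cv2.resize(w['color'][150:420],(560,270));b=cv2.resize(sc['color'][180:310,160:360],None,fx=2.8,fy=2.5,interpolation=cv2.INTER_CUBIC)
cv2.imwrite("pics/w3.png",np.vstack([a,b]))
```

```text
5.95 [ 444.89566238 -102.78646539  216.67965876] [ 0.1291265   0.34916736 -0.62824732 -0.00827317 -0.59392689 -0.60453482] [-5.17788175e-01  8.55505685e-01  2.22501942e-03  6.91431627e-04] 16.079724430346907 [-0.38766987  0.96982116 -0.81173353]
```

View pics/w3.png

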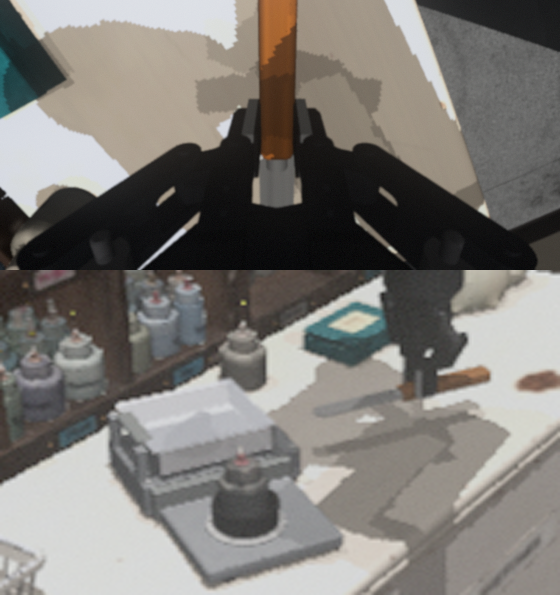

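In the lower half (scene view) the knife is held in front of the mixer and looks level, with its tip at scene pixel (273.6,236) and its handle end at about (335,221). I'll check this against a projected level knife.

Run:
```python
from h import *
import pickle
s,w,sc,tp=pickle.load(open("w3.pkl","rb"))
x=-R.from_quat(s['ee_rot']).as_matrix()[:,0];x[2]=0;print(np.degrees(np.arctan2(x[1],x[0])))
p=s['position'];C=cam(sc)
for t in (115,95,70,25,0,-40,-75):
    q=p+x*t; print(t,[proj(sc,C,[q[0],q[1],z]).round(1).tolist() for z in (40,47.5,55)], proj(tp,cam(tp),[q[0],q[1],47.5]).round(1))
hsv=cv2.cvtColor(sc['color'],cv2.COLOR_BGR2HSV)
m=cv2.inRange(hsv,(5,110,60),(22,255,255));k=np.zeros_like(m);k[205:240,300:345]=255;m&=k
for c in range(302,342,4):
    r=np.nonzero(m[:,c])[0]; print(c,r.min() if len(r) else None,r.max() if len(r) else None)
g=cv2.cvtColor(sc['color'],cv2.COLOR_BGR2GRAY)
for c in range(268,300,4): print(c,g[224:246,c])
hs=cv2.cvtColor(w['color'],cv2.COLOR_BGR2HSV);m=cv2.inRange(hs,(3,120,60),(20,255,255))
for r in (160,180,200,220,240):
    c=np.nonzero(m[r,240:320])[0]+240;print(r,c.min(),c.max())
```

```text
62.36788594336633
115 [[271.8, 239.0], [271.8, 236.6], [271.7, 234.1]] [254.6 229.5]
95 [[278.6, 237.2], [278.6, 234.8], [278.6, 232.3]] [262.2 233.3]
70 [[287.1, 235.0], [287.1, 232.5], [287.1, 230.1]] [271.7 238.1]
25 [[302.0, 231.0], [302.0, 228.6], [302.1, 226.2]] [289.  246.7]
0 [[310.1, 228.9], [310.1, 226.5], [310.2, 224.1]] [298.7 251.5]
-40 [[322.8, 225.5], [322.9, 223.1], [323.0, 220.7]] [314.2 259.1]
-75 [[333.7, 222.6], [333.8, 220.3], [333.9, 217.9]] [327.7 265.8]
302 None None
306 None None
310 None None
314 None None
318 None None
322 None None
326 220 220
330 None None
334 None None
338 None None
268 [212 213 213 201 158 159 159 159 157 157 158 156 157 157 157 159 156 158
 160 160 160 160]
272 [181 157 159 157 158 157 159 158 157 157 154 140 140 139 150 157 160 160
 160 162 161 161]
276 [155 157 157 157 156 158 159 158 157 152 139 135 137 135 133 153 160 158
 162 161 160 160]
280 [156 157 156 158 157 158 158 159 151 137 135 140 136 132 151 157 160 157
 161 159 159 160]
284 [160 159 159 158 158 156 156 152 139 137 139 134 135 156 161 161 160 160
 159 161 162 161]
288 [156 156 158 159 158 159 149 132 121 118 114 127 155 158 156 180 203 162
 158 160 160 156]
292 [158 155 158 159 157 143 114 112 112 115 123 149 158 158 180 214 202 155
 140 131 128 133]
296 [159 160 157 157 139 115 112 116 112 118 131 129 131 128 152 179 141 131
 129 130 129 120]
160 259 296
180 259 295
200 259 294
220 260 294
240 260 293
```

apply_moves(fingers=[1,1,1,1,1,1], dp=[[0.4,0.8,-0.05],[0.9,1.7,-0.05],[1.4,2.6,-0.05],[1.8,3.55,-0.05],[2.1,4.0,-0.05],[2.1,4.0,-0.05]], yaw=[0.3,0.3,0.3,0.3,0.3,0.3])

```text
clock: 6.7
position: [466.2, -61.8, 215.8]
ee_rot: [-0.521, 0.854, 0.002, 0.0]
contact_force: [-1.1, 0.5, -0.7]
gripper_width: 16.3
```

Run:
```python
from h import *
s=read_state();sc=get_image("scene");C=cam(sc);p=s['position']
x=-R.from_quat(s['ee_rot']).as_matrix()[:,0];print(np.degrees(np.arctan2(x[1],x[0])),x,p,s['contact_force'])
d=p[:2]-[551.9,103.1];a=np.radians(62.7);u=np.array([np.cos(a),np.sin(a)]);print("mixer xy",d@u,d@[-u[1],u[0]])
e=np.array([551.9,103.1])
print("deck front, edge:",proj(sc,C,[*(e-85*u),42]),proj(sc,C,[*(e-60*u),50]),"tip",proj(sc,C,p+x*115-[0,0,169.7]))
cv2.imwrite("pics/s4.png",cv2.resize(sc['color'][200:280,195:325],None,fx=6,fy=6,interpolation=cv2.INTER_CUBIC))
```

```text
62.76671921776447 [0.45761203 0.88914597 0.00326614] [466.20905269 -61.75099051 215.83247254] [-1.08843743  0.54850233 -0.70377305]
mixer xy -185.79154579381336 0.5376191111723614
deck front, edge: [260.6534393  241.36767839] [251.71437611 241.09881009] tip [255.70499484 241.35220813]
```

View pics/s4.png

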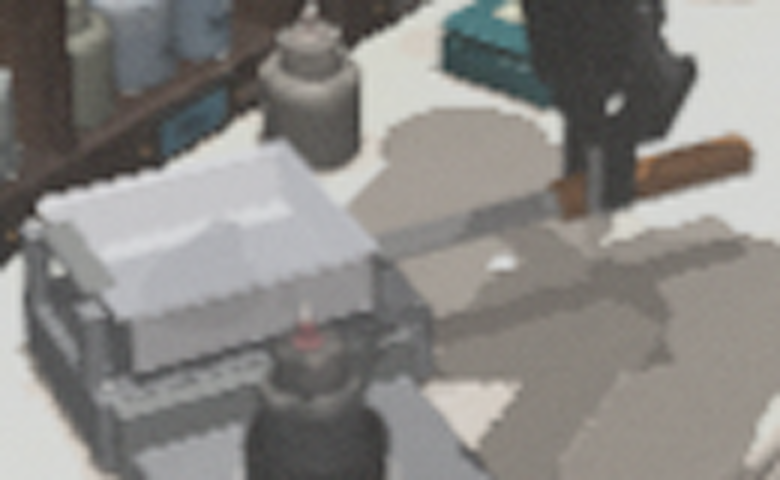

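The tip is over the deck just ahead of the hood wall (hidden at about (380,250) in the crop) and no contact force shows. Next I push it in.

apply_moves(fingers=[1,1,1,1,1,1], dp=[[0.4,0.8,0],[0.8,1.6,0],[1.2,2.4,0],[1.6,3.1,0],[1.6,3.1,0],[1.6,3.1,0]], yaw=[0,0,0,0,0,0])

```text
clock: 7.35
position: [481.8, -30.9, 215.7]
ee_rot: [-0.521, 0.854, 0.003, 0.0]
contact_force: [-0.4, -0.7, -2.1]
gripper_width: 16.0
```

apply_moves(fingers=[1,1,1,1,1,1,1,1,1,1], dp=[[0,0,0.4],[-0.1,-0.15,1.4],[-0.15,-0.3,2.6],[-0.15,-0.3,3.8],[-0.1,-0.2,5.0],[0.05,0.1,6.2],[0.2,0.35,7.5],[0.4,0.8,8.5],[0.65,1.25,9.6],[0.65,1.25,9.6]], yaw=[0,0,0,0,0,0,0,0,0,0])

```text
clock: 8.35
position: [489.1, -18.0, 313.5]
ee_rot: [-0.521, 0.854, 0.002, 0.002]
contact_force: [0.9, 0.2, -0.5]
gripper_width: 16.1
```

Run:
```python
from h import *
s=read_state();sc=get_image("scene");p=s['position']
x=-R.from_quat(s['ee_rot']).as_matrix()[:,0];C=cam(sc)
d=p[:2]-[551.9,103.1];a=np.radians(62.7);u=np.array([np.cos(a),np.sin(a)]);print("mixer xy",d@u,d@[-u[1],u[0]],p[2],s['contact_force'],s['wrist_torque'],s['gripper_width'])
print("tip",proj(sc,C,p+x*115-[0,0,169.7]))
cv2.imwrite("pics/s5.png",cv2.resize(sc['color'][170:280,185:325],None,fx=5.4,fy=5.4,interpolation=cv2.INTER_CUBIC))
```

```text
mixer xy -136.39998779311753 0.315396110029333 313.5352620305104 [ 0.89970229  0.22866069 -0.49292221] [ 0.00400668 -0.09215443 -0.01223038] 16.148861314640893
tip [236.07417257 212.18587394]
```

View pics/s5.png

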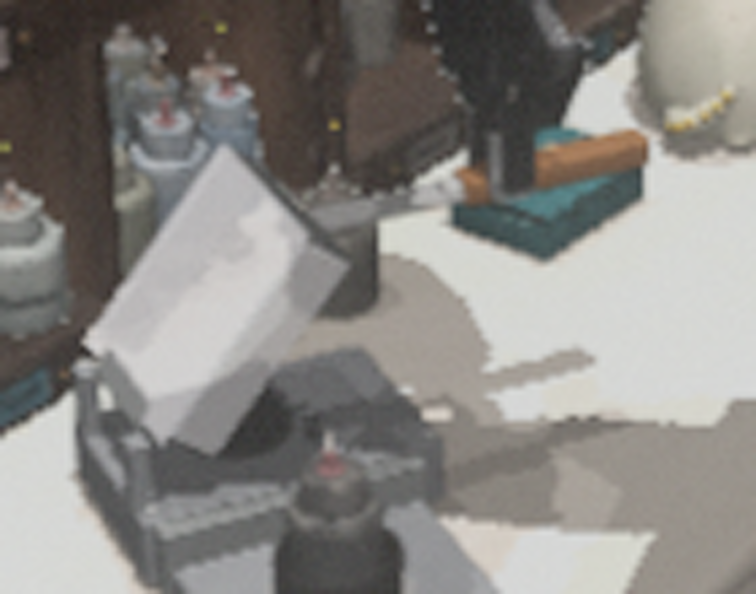

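The cover is about 0.85 rad open, and the blade sits under the front wall near (330,215) in the crop. Next I follow the arc, then push it over with the tip.

apply_moves(fingers=[1,1,1,1,1,1,1,1,1,1], dp=[[0.3,0.6,0.9],[0.65,1.25,1.7],[1.1,2.1,2.5],[1.5,2.85,3.2],[2.0,3.8,3.7],[2.45,4.7,4.0],[2.8,5.4,3.9],[3.2,6.2,3.7],[3.5,6.9,3.4],[3.9,7.55,3.2]], yaw=[0,0,0,0,0,0,0,0,0,0])

```text
clock: 9.4
position: [527.6, 57.9, 343.7]
ee_rot: [-0.521, 0.854, 0.003, 0.0]
contact_force: [0.8, -0.4, -1.3]
gripper_width: 16.5
```

apply_moves(fingers=[1,1,1,1,1,1,1,1], dp=[[0.35,0.7,-0.2],[0.7,1.4,-0.4],[1.1,2.1,-0.6],[1.5,2.9,-0.7],[1.9,3.7,-0.7],[2.2,4.2,-0.7],[2.2,4.2,-0.7],[2.2,4.2,-0.7]], yaw=[0,0,0,0,0,0,0,0])

```text
clock: 10.2
position: [549.6, 99.9, 336.7]
ee_rot: [-0.521, 0.854, 0.003, 0.0]
contact_force: [-0.5, -0.1, 0.2]
gripper_width: 16.4
```

Run:
```python
from h import *
s=read_state();sc=get_image("scene");p=s['position']
x=-R.from_quat(s['ee_rot']).as_matrix()[:,0];C=cam(sc)
d=p[:2]-[551.9,103.1];a=np.radians(62.7);u=np.array([np.cos(a),np.sin(a)]);print("mixer xy",d@u,d@[-u[1],u[0]],p[2],s['contact_force'],s['wrist_torque'],s['gripper_width'])
print("tip",proj(sc,C,p+x*115-[0,0,169.7]))
cv2.imwrite("pics/s6.png",cv2.resize(sc['color'][150:280,165:325],None,fx=4.6,fy=4.6,interpolation=cv2.INTER_CUBIC))
```

```text
mixer xy -3.8830356681508276 0.6151652352807151 336.72605471936265 [-0.54682975 -0.1313576   0.24924591] [-0.0303249   0.04287558 -0.00204314] 16.412073413935175
tip [182.37631033 216.16614531]
```

View pics/s6.png

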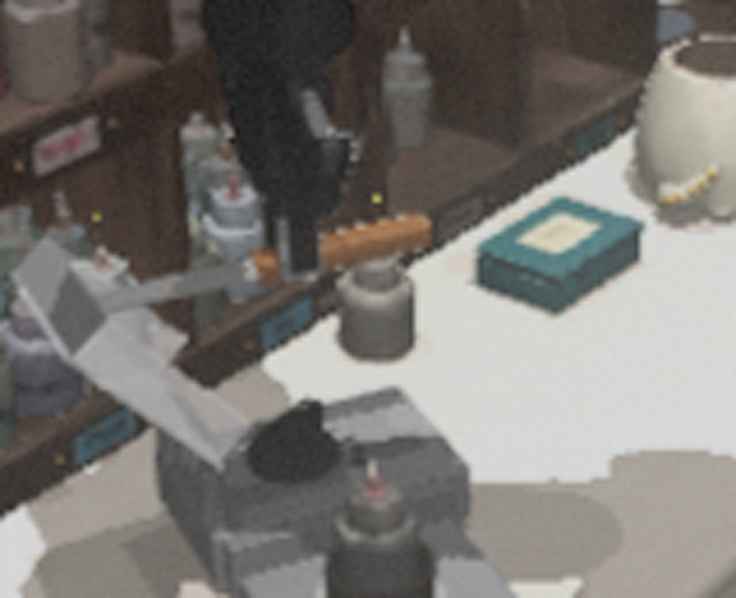

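The hood leans back past vertical, with the tip near (105,295) inside the hood's open side and no contact force. I withdraw now and carry the knife to clear chest top in front of the mixer.

apply_moves(fingers=[1,1,1,1,1,1,1,1,1,1], dp=[[-1.2,-2.4,0],[-3,-6,0],[-5,-10,0],[-6.5,-14,0],[-7.5,-18,0],[-8,-22,-1],[-8.5,-26,-3],[-9,-28,-6],[-9,-28,-10],[-9,-28,-13]], yaw=[0,0,0,0,0,0,0,0,0,0])

```text
clock: 11.25
position: [458.4, -181.4, 205.3]
ee_rot: [-0.52, 0.854, 0.003, 0.0]
contact_force: [0.0, 0.4, -1.3]
gripper_width: 16.8
```

apply_moves(fingers=[1,1,1,1,1], dp=[[0,0,-0.5],[0,0,-1],[0,0,-1.3],[0,0,-1.3],[0,0,-1.3]], yaw=[0,0,0,0,0])

```text
clock: 11.75
position: [458.9, -181.3, 193.5]
ee_rot: [-0.52, 0.854, 0.002, 0.001]
contact_force: [0.6, 0.1, -0.4]
gripper_width: 16.3
```

apply_moves(fingers=[1,1,1,1,1,1,1], dp=[[0,0,-0.5],[0,0,-1],[0,0,-1.3],[0,0,-1.5],[0,0,-1.6],[0,0,-1.65],[0,0,-1.65]], yaw=[0,0,0,0,0,0,0])

```text
clock: 12.45
position: [458.8, -181.3, 177.1]
ee_rot: [-0.52, 0.854, 0.002, 0.001]
contact_force: [-1.1, 0.5, 1.5]
gripper_width: 16.2
```

apply_moves(fingers=[0.7,0.4,0.3,0.2,0.1,0.1,0.1,0.1,0.1,0.1], dp=[[0,0,0],[0,0,0],[0,0,0],[0,0,0],[0,0,0],[0,0,1],[0,0,3],[0,0,7],[0,0,11],[0,0,15]], yaw=[0,0,0,0,0,0,0,0,0,0])

```text
clock: 13.45
position: [458.3, -181.2, 329.5]
ee_rot: [-0.52, 0.854, 0.002, 0.001]
contact_force: [1.2, -0.9, -0.4]
gripper_width: 77.1
```

apply_moves(fingers=[0.1,0.1,0.1,0.1,0.1,0.1,0.1,0.1,0.1,0.1], dp=[[1,3,0.5],[2.5,6.5,0.5],[4,10.5,0.5],[5.5,14.5,0.5],[7,18.5,0.5],[8,22,0.5],[9,24,0.5],[9,24,0.5],[9,24,0.5],[9,24,0.5]], yaw=[4,8,12,17,22,27,30,30,30,30])

```text
clock: 14.45
position: [547.9, 57.8, 334.5]
ee_rot: [0.723, -0.691, -0.002, -0.0]
contact_force: [-0.7, 0.1, 0.3]
gripper_width: 76.9
```

Run:
```python
from h import *
import pickle
s=read_state();w=get_image("wrist");t=get_image("top");pickle.dump((s,w,t),open("w7.pkl","wb"))
print(s['clock'],s['position'],s['joints'],s['ee_rot'],s['gripper_width'],s['contact_force'])
a=w['color'];b=cv2.resize(t['color'][140:280,150:400],(560,314))[:,:]
cv2.imwrite("pics/w7.png",np.vstack([a,b])[:,:][:600] if False else cv2.resize(np.vstack([a,b]),(457,599)))
```

```text
14.45 [547.92236045  57.7524714  334.5480944 ] [ 0.39822911  0.32249766 -0.27363817 -0.00538147 -0.97592418 -0.35067887] [ 7.22672580e-01 -6.91186647e-01 -2.29451203e-03 -3.10620885e-04] 76.88098081321145 [-0.71353187  0.07429877  0.31766412]
```

View pics/w7.png

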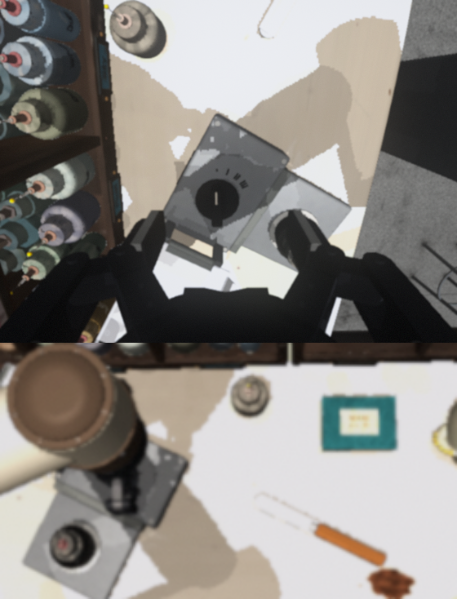

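The knife lies flat on the chest top, bottom right in the top view. The dial disc is at about (265,245) in full wrist pixels, with its bar vertical in the image and so aligned with the tool. I'll measure it by mask.

Run:
```python
from h import *
import pickle
s,w,t=pickle.load(open("w7.pkl","rb"));C=cam(w,s)
g=cv2.cvtColor(w['color'],cv2.COLOR_BGR2GRAY)
m=cv2.inRange(g,0,42);k=np.zeros_like(m);k[205:285,225:310]=255;m&=k
cs=cv2.findContours(m,cv2.RETR_EXTERNAL,cv2.CHAIN_APPROX_NONE)[0];c=max(cs,key=cv2.contourArea)
e=cv2.minEnclosingCircle(c);f=cv2.fitEllipse(c);print(e,f)
print(onz(w,C,f[0],50),onz(w,C,e[0],50))
b=cv2.inRange(g,130,255);k=np.zeros_like(m);k[228:258,257:274]=255;b&=k
p=cv2.findNonZero(b)[:,0];print("pointer",p.min(0),p.max(0),len(p))
G=np.array([onz(w,C,q,71)[:2] for q in p.astype(float)]);cc=G.mean(0);u=np.linalg.svd(G-cc)[2][0];print(cc,np.degrees(np.arctan2(u[1],u[0])))
x=R.from_quat(s['ee_rot']).as_matrix();print("toolx",np.degrees(np.arctan2(x[1,0],x[0,0])),x[:,2])
o=np.array([551.9,103.1]);print("pred axis px",proj(w,C,[*o,50]),"bar ends top",[proj(w,C,[o[0]+q*np.cos(1.62),o[1]+q*np.sin(1.62),71]).round() for q in (-22,22)])
cv2.imwrite("pics/w7c.png",cv2.resize(w['color'][195:295,215:320],None,fx=5.5,fy=5.5,interpolation=cv2.INTER_CUBIC))
```

```text
((265.9011535644531, 248.12208557128906), 28.30555534362793) ((265.8672180175781, 245.92764282226562), (50.1036262512207, 53.2335090637207), 4.5859832763671875)
[554.85637287 102.29821338  50.        ] [554.74553919 104.60304874  50.        ]Traceback (most recent call last):
  File "<stdin>", line 10, in <module>
TypeError: 'NoneType' object is not subscriptable
```

Run:
```python
from h import *
import pickle
s,w,t=pickle.load(open("w7.pkl","rb"));C=cam(w,s)
x=R.from_quat(s['ee_rot']).as_matrix();print("toolx",np.degrees(np.arctan2(x[1,0],x[0,0])),x[:,2])
o=np.array([554,102.8])
for z in (50,71):print(z,[proj(w,C,[o[0]+q*np.cos(1.62),o[1]+q*np.sin(1.62),z]).round(1).tolist() for q in (-26,-22,0,22,26)])
c=np.clip(w['color'][205:290,225:310].astype(float)*2.2,0,255).astype(np.uint8)
cv2.imwrite("pics/w7c.png",cv2.resize(c,None,fx=7,fy=7,interpolation=cv2.INTER_CUBIC))
```

```text
toolx -87.44881767537062 [-0.00288697  0.00362083 -0.99998928]
50 [[266.4, 220.9], [266.4, 224.9], [266.7, 246.4], [267.1, 266.9], [267.1, 270.5]]
71 [[265.6, 229.7], [265.7, 234.0], [266.1, 256.9], [266.4, 278.5], [266.5, 282.3]]
```

View pics/w7c.png

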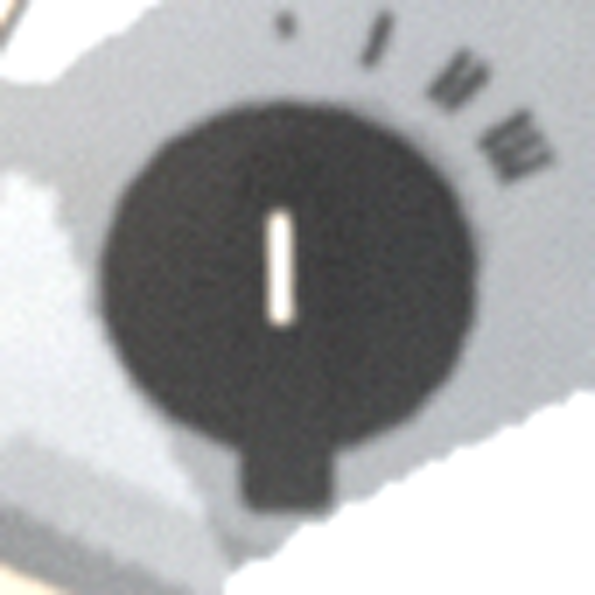

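The pointer is at rest on the dot. The bar's far end at (266,278) and the disc match an axis at about (554,102.8). I go down over the bar with part-closed jaws.

apply_moves(fingers=[0.4,0.45,0.45,0.45,0.45,0.45,0.45,0.45,0.45], dp=[[0.3,2,0],[0.65,4,0],[0.65,4.4,-1],[0.65,4.4,-4],[0.65,4.4,-7],[0.65,4.4,-9],[0.65,4.4,-10],[0.65,4.4,-10.5],[0.65,4.4,-10.5]], yaw=[0,0,0,0,0,0,0,0,0])

```text
clock: 15.45
position: [554.5, 101.2, 229.5]
ee_rot: [0.722, -0.691, -0.002, -0.0]
contact_force: [-0.3, -0.5, -0.2]
gripper_width: 46.7
```

apply_moves(fingers=[0.7,1,1,1,1,1,1], dp=[[0,0.1,0],[0,0.1,0],[0,0.1,0],[0,0.1,0],[0,0.1,0],[0,0.1,0],[0,0.1,0]], yaw=[0,0,0,0,0,0,0])

```text
clock: 16.15
position: [555.3, 102.5, 230.7]
ee_rot: [0.723, -0.691, -0.001, -0.002]
contact_force: [2.4, -1.2, 6.0]
gripper_width: 10.2
```

apply_moves(fingers=[1,1,1,1,1,1,1,1,1,1], dp=[[0,0,0],[0,0,0],[0,0,0],[0,0,0],[0,0,0],[0,0,0],[0,0,0],[0,0,0],[0,0,0],[0,0,0]], yaw=[-5,-10,-16,-22,-28,-34,-40,-44,-48,-48])

```text
clock: 17.15
position: [555.2, 102.5, 230.8]
ee_rot: [-0.379, 0.925, 0.001, 0.002]
contact_force: [0.3, 0.2, 2.0]
gripper_width: 10.3
```

```bash
cat > chk.py <<'E'
from h import *
s=read_state();x=R.from_quat(s['ee_rot']).as_matrix()
y=np.degrees(np.arctan2(x[1,0],x[0,0]));print(s['clock'],"toolx",y,"turn",-87.45-y,x[:,2],s['position'],s['contact_force'],s['wrist_torque'],s['gripper_width'])
E
python3 chk.py
```

```text
17.15 toolx -135.41877615353818 turn 47.96877615353817 [ 0.00322902  0.00275705 -0.99999099] [555.24358177 102.5467466  230.77421176] [0.29394975 0.24798525 2.04235464] [-0.00555156 -0.21903521  0.20345743] 10.329645169670666
```

apply_moves(fingers=[1,1,1,1,1,1], dp=[[0,0,0],[0,0,0],[0,0,0],[0,0,0],[0,0,0],[0,0,0]], yaw=[-4,-8,-12,-13,-13,-13])

```text
clock: 17.75
position: [555.2, 102.6, 230.8]
ee_rot: [-0.273, 0.962, 0.0, 0.002]
contact_force: [1.1, -0.1, 2.1]
gripper_width: 10.4
```

```bash
python3 chk.py
python3 - <<'E'
from h import *
w=get_image("wrist");sc=get_image("scene")
a=np.clip(w['color'][200:420,100:460].astype(float)*1.8,0,255).astype(np.uint8)
b=sc['color'][170:300,150:363]
cv2.imwrite("pics/w8.png",np.vstack([cv2.resize(a,(540,330)),cv2.resize(b,(540,330))])[:600])
E
```

```text
17.75 toolx -148.33522636115927 turn 60.88522636115927 [ 0.00375147  0.00203495 -0.99999089] [555.21959186 102.57781897 230.75741408] [ 1.12325807 -0.11812013  2.05550444] [ 0.03678628 -0.21986829  0.12449279] 10.42151985290254
```

View pics/w8.png

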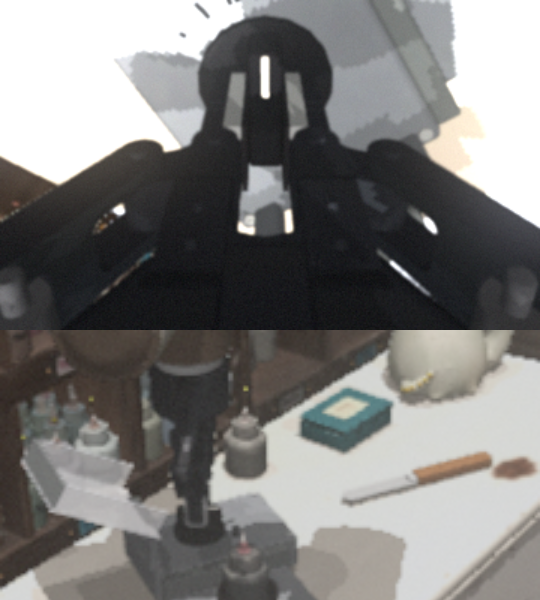

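The pointer is aligned with the jaws, the hood lies back, the knife is on the chest top, and the bottle, tin and mug are undisturbed. I measure the dial angle against rest from the pointer line.

Run:
```python
from h import *
import pickle
def ang(s,w,box):
    C=cam(w,s);g=cv2.cvtColor(w['color'],cv2.COLOR_BGR2GRAY);b=cv2.inRange(g,75,255);k=np.zeros_like(b);k[box[0]:box[1],box[2]:box[3]]=255;b&=k
    p=cv2.findNonZero(b)[:,0].astype(float);G=np.array([onz(w,C,q,71)[:2] for q in p]);c=G.mean(0);u=np.linalg.svd(G-c)[2][0]
    return len(p),p.min(0),p.max(0),c,np.degrees(np.arctan2(u[1],u[0]))%180, np.degrees(np.arctan2(c[1]-102.8,c[0]-554))%180
s,w,t=pickle.load(open("w7.pkl","rb"));print(ang(s,w,(230,256,258,272)))
s=read_state();w=get_image("wrist");print(ang(s,w,(234,268,271,283)),s['clock'],s['wrist_torque'])
c=np.clip(w['color'][185:300,215:330].astype(float)*2,0,255).astype(np.uint8)
cv2.imwrite("pics/w9.png",cv2.resize(c,None,fx=5,fy=5,interpolation=cv2.INTER_CUBIC))
```

```text
(57, array([263., 235.]), array([266., 250.]), array([555.84727553,  89.25069607]), np.float64(92.04163061412815), np.float64(97.76368466540113))
(179, array([273., 237.]), array([279., 265.]), array([543.32518102,  95.44716555]), np.float64(32.9105269399362), np.float64(34.55914030645499)) 17.85 [ 0.02733816 -0.24561832  0.15620072]
```

apply_moves(fingers=[1,1,1,1,1,1], dp=[[0,0,0],[0,0,0],[0,0,0],[0,0,0],[0,0,0],[0,0,0]], yaw=[-1,-1.5,-1.5,-1.5,-1.5,-1.5])

```text
clock: 18.5
position: [555.2, 102.6, 230.8]
ee_rot: [-0.26, 0.966, 0.0, 0.002]
contact_force: [1.1, 0.1, 1.5]
gripper_width: 10.5
```

```bash
python3 chk.py
python3 - <<'E'
from h import *
s=read_state();w=get_image("wrist");C=cam(w,s);g=cv2.cvtColor(w['color'],cv2.COLOR_BGR2GRAY)
b=cv2.inRange(g,75,255);k=np.zeros_like(b);k[234:268,271:283]=255;b&=k
p=cv2.findNonZero(b)[:,0].astype(float);G=np.array([onz(w,C,q,71)[:2] for q in p]);u=np.linalg.svd(G-G.mean(0))[2][0]
print(len(p),np.degrees(np.arctan2(u[1],u[0]))%180)
E
```

```text
18.5 toolx -149.87582249453146 turn 62.42582249453146 [ 0.0038757   0.00195907 -0.99999057] [555.22887506 102.57611663 230.7907061 ] [1.11269908 0.07423001 1.5163047 ] [ 0.08262928 -0.20269138  0.1282648 ] 10.548783996068705
182 31.326903746866936
```

```bash
python3 -c "
from bench import *
print(job_done())"
```

```text
the job is handed in; nothing more can be done
None
```

I handed the job in at about 18.5 s on the robot's clock. All steps were done in the order asked.

- **Cover:** I took the knife by its handle, pushed its level blade about 25 mm in under the front wall and lifted the cover along its arc. I then pushed it past vertical with the tip. The later scene pictures show it lying back. I did not measure its angle.
- **Knife:** it was laid flat on the clear chest top in front of the mixer and let go. The top and scene pictures confirm this.
- **Dial:** I gripped the bar, turned it clockwise and am still holding it. The turn from rest is 60.7° by the pointer line, against 60.2° for the third notch. Two other readings differ a little: about 61.5° by the fitted mixer pose and 62.4° by the tool's own yaw. All are below the stop at 64.2°. The wrist shows about 0.13 N m of spring load.
- **Other things:** the mixed bottle, tin and mug stood where they were in the last scene picture, and so did the spare bottle. The contact forces reported after each move stayed below about 7 N.
- **Failed checks:** a first mask for the pointer failed and was redone. My last close-up picture could not be viewed because of the picture limit, so the final dial angle rests on numbers alone.

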